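# Stand a door rail on end in the tenoning jig and cam it tight

### The job

One end of the pale wooden rail has its tenon; the other end is still to be cut. Stand the rail upright on its uncut end (tenon up) on the base of the plywood tenoning jig, a broad face flat against the jig's upright face and one edge up against the dark stop, then swing the red-knobbed cam lever fully home so that the rail is held tight. Leave the finished rail, the tape measure and the pencil where they lie.

Things in the scene. Friction and masses are not known exactly. Their poses are not given: they have to be found in the camera images.
- rail: Loose pale wooden rail, 0.11 kg, lying flat. 150 mm long (own x) x 60 wide (y) x 16 thick (z, up as it lies). Origin: centre of its lower broad face. Own +x points to the tenoned end: full section from x = -75 to +53 mm, tenon (44 wide, 7 thick) from +53 to +75. Uncut end at x = -75, pencil line 22 mm from it. Either broad face may go against the jig. It can stand by itself on the uncut end.
- rail_mid (a point): Centre of the rail's bulk: half way along its 150 mm, mid-width, mid-thickness (8 mm up the rail's own z from its origin); axes as the rail's.
- jig: Plywood tenoning jig, held fast to the worktop; place and yaw vary. Origin on the worktop, own z up. Base plate's top at z = 12 mm, x -110 to +110, y -103 to +73. A seated rail has its centre at x = 0, y = -22, z = 87 mm. Riser block under the cam: x -25 to +25, y +2 to +54, top z = 38. Steel pin 10 mm thick at x -62, y +6, top z = 70.
- jig_face (a point): Centre of the front of the jig's upright face board: in the jig's frame the plane y = -30 mm, looking to own +y; the board spans x -100 to +100 mm, is 18 mm thick and ends at z = 88 mm. The rail's broad face goes flat against it. Axes as the jig's.
- jig_stop (a point): Middle of the working side of the dark wooden stop: in the jig's frame the plane x = +30 mm, looking to own -x; the block spans x +30 to +52, y -30 to +4 mm and ends at z = 88 mm. A 60 mm wide rail's edge goes against it. Axes as the jig's.
- cam_lever (a joint): Cam lever's angle about its vertical pivot, rad: 0 open, grows counter-clockwise from above, 1.92 fully home (end stop). Cam disc 40 mm across, z 39 to 63 mm; while open 9 to 13 mm lie free between it and a seated rail; from about 1.6 rad it presses the rail to the face. Stays where left: 1 to 2 N at the knob to move it, up to about 12 N near home.
- lever_knob (a point): Centre of the upright red knob at the lever's end, 25 mm across, z = 72 to 118 mm (thickest 92 to 112), 105 mm from the pivot. The lever is a flat steel bar 20 mm wide, z = 63 to 72 mm. At joint 0 it points 60 degrees counter-clockwise from the jig's +x, at 1.92 it points 170 degrees, along the jig's -x.
- cam_pivot (a point): The cam lever's vertical axis, at knob height: jig x = 0, y = +15.5, z = 102 mm.
- finished_rail: Bystander: rail of the same wood and section with tenons on both ends, 150 x 60 x 16 mm, lying flat; leave it. Origin at the centre of its underside, own x along it.
- tape_measure: Bystander: yellow and black tape measure, 40 x 80 x 68 mm, standing on its base; leave it. Origin at the centre of its underside.
- pencil: Bystander: red carpenter's pencil, 173 x 15 x 8 mm, lying flat; leave it. Origin at the centre of its underside, own x along it.
Things that resemble listed ones, but are neither listed nor needed, are in the scene too. What is shaped like the rail but orange or purple is not meant.

How it is judged:
By the outcome, as a careful person would: the job done as asked, in the order asked, and still so for the second after the job is handed in, with the robot touching nothing.
It also fails if it takes over 58 s, if anything falls off the work surface, if the arm or the gripper's body presses on something with over 40 N, if the wrist force passes 120 N, or if a joint passes its speed limit or range.

### The arm

A 6-joint arm with a two-finger parallel gripper is mounted at the origin on a cart in front of the work surface, level with it; the furniture and walls round the work are solid. World frame = base frame: x ahead of the robot, y to its left, z up, the work surface at z = 0. Lengths are in m, angles in rad, forces in N, time in s.
With the tool pointing down it reaches from about 0.275 to 0.725 m from the base axis. Payload 5.6 kg.
Tool frame: the origin (TCP) lies midway between the tips of the shut fingers; the grasp point (between the pads) lies 19 mm behind it (ctrl.hold_point_z is the z of the grasp point in the tool frame, in m); z points along the fingers, y is the line along which they close (so a half turn about z gives the same grasp; the last joint's range is limited). The gripper opens to 85 mm and grips with 20 to 120 N. Pads are 22 mm wide; open, the fingers measure 114 mm over their backs; the gripper's body (76 mm by 85 mm) begins 54 mm behind the grasp point. The pads swing forward as they close: fully open they stand 13 mm farther back than shut.
Start: joints at [-1.03, 0.255, 0.108, 0, -1.424, -0.285], TCP at [0.139, -0.532, 0.231] pointing down, gripper open.
Joint ranges: [-2.95, 2.95], [-1.21, 1.97], [-1.09, 1.5], [-2.87, 1.71], [-2.94, -0.07], [-3.05, 3.05]. Speed limits (rad/s): [2.57, 2.57, 3.14, 3.14, 3.14, 3.14].

### API

Orientations are given as a unit quaternion [w, x, y, z].
In Python, from plant import ctrl, get_image, calibration, search_frame, masks_of gives the robot as it stands. The module is installed in compiled form; this text tells all that it offers.
- The arm moves only by the tool drive_tool, never from a script. Its argument "steps" is a list that holds one entry, the list of rows, each a list of 7 numbers: the closure, from 0 (fully open) to 1 (shut), then the shift along the tool's x, y, z in units of 60 mm (1.0 is 60 mm), then the turn, a rotation vector about the tool's x, y, z in units of 8 degrees (1.0 is 8 degrees). A call has 1 to 10 rows; each row is the pose to reach, as a shift and turn from the pose commanded when the call began, along the tool's axes at that moment; what a row does not reach only later rows make up. A row lasts 1/8 s, in which the tool goes at most 62.5 mm and 10.7 degrees, less where a joint would pass 70% of its speed; a pose out of reach is approached as far as the arm can. A call with a gripper value outside its range is refused whole. The fingers move at their own pace and stop on an object; "newtons" is the grip in N (left out, the last holds). Time passes only in rows, so rows that repeat a pose let the fingers close. It gives the time, the measured TCP pose, the force, the opening and the grip force at its end, in the units of the state.
- ctrl.sense(): the state, without advancing time (a new reading comes with each control period).
- get_image(name): name is "scene" or "side" or "wrist"; returns (picture, depth): 480x640x3 uint8, red, green, blue; 480x640 float32, m along the optical axis (not along the pixel's ray), 0 where there is no reading.
- calibration(name): a dict with "mtx" (3x3 intrinsics, pixels), "k1" (the pictures are not rectified: a ray, as slopes to the right and down, at radius r is drawn at 1 + k1 r^2 times it, then the intrinsics apply), "extrinsics" (4x4, takes a point from world to camera coordinates). Camera axes: x right, y up, looking along -z (the intrinsics and any distortion apply to the point x, -y, -z); pixel columns grow to the right and rows downward; lengths in m; the calibration is good to about 2 mm. A picture is of the moment at which its call begins: read the wrist's pose just before it. calibration takes no time and is no camera call; for the wrist camera it gives the pose at the moment of the call.
- ctrl.sign_off(): hands the job in; it is judged then, once.
Trained networks look in the newest picture that a camera, given by its name, has taken for a name from the list of things; names that differ only in an ending like _2 or _b are one class to them, and where a whole thing is asked for, a point or a joint stands for the part that bears it (a point fixed in the world has none). Each returns a list of dicts, best first, with "conf" (0 to 1); they miss things now and then, are a little off and sometimes report something else, mostly with a low value. They report only what shows in the picture. A call takes as long as a camera call. They do not tell look-alikes from the thing itself.
- search_frame(camera, name): "position" ([x, y, z] in m, in world coordinates, good to about 4 mm: the middle of the surface that is visible of it).
- masks_of(camera, name): "mask" (480x640 bool, what is visible of it).
The state is a dict: "time_s": time; "q": joint angles; "joint_velocities": joint speeds; "effort": joint torques, N m; "tcp_pos": TCP position; "eef_rot": TCP orientation; "ft_force": force on the tool from outside, world axes, zero at the start; "ft_torque": the same for the moment, N m; "gripper_width": finger opening in m; "grasp_force": force on a finger pad.
Only numpy, scipy, OpenCV 4.12 (cv2) and the standard library are available. Lean on these libraries where they do the work, as an engineer would, in place of code of your own. Each camera call takes 0.05 s, during which the arm holds its last target. There are 200 camera calls.

## Working session

There is one attempt and no reset: what is moved stays moved. The work goes in short steps, Python scripts to look and compute and a tool call to move; the robot and the scene stay as the last step left them, time stands still between calls to the robot, and variables do not carry over. Pictures are saved under pics/ and viewed, at most 10 in all, crops included, and the job is handed in when it is done.

Besides the shell and the picture viewer there is one more tool, called after "Emit:" as name([rows], argument=value, ...), one row to a line, values as JSON. drive_tool: Moves the arm, as the interface text tells. Its arguments: {"type":"object","properties":{"steps":{"type":"array"},"newtons":{"type":"number"}},"required":["steps"]}

```bash
mkdir -p pics
cat > h.py <<'E'
import numpy as np, cv2
from plant import ctrl, get_image, calibration, search_frame, masks_of
def proj(c,P):
    P=np.atleast_2d(P);E=c["extrinsics"];p=P@E[:3,:3].T+E[:3,3]
    s=np.c_[p[:,0],-p[:,1]]/(-p[:,2:3]);r2=(s**2).sum(1,keepdims=True)
    s=s*(1+c["k1"]*r2);K=c["mtx"];return s@np.array(K)[:2,:2].T+np.array(K)[:2,2]
def ray(c,uv):
    uv=np.atleast_2d(uv).astype(float);K=np.array(c["mtx"])
    d=(uv-K[:2,2])/[K[0,0],K[1,1]];s=d.copy()
    for _ in range(20): s=d/(1+c["k1"]*(s**2).sum(1,keepdims=True))
    E=np.array(c["extrinsics"]);R=E[:3,:3]
    return -R.T@E[:3,3], np.c_[s[:,0],-s[:,1],-np.ones(len(s))]@R
def onz(c,uv,z):
    o,d=ray(c,uv);return o+d*((z-o[2])/d[:,2:3])
def cloud(c,dep,m):
    v,u=np.nonzero(m&(dep>0));o,d=ray(c,np.c_[u,v]);return o+d*dep[v,u][:,None]
E
cat > a.py <<'E'
from h import *
s=ctrl.sense();print(s["time_s"],s["tcp_pos"],s["eef_rot"],ctrl.hold_point_z)
for n in ["scene","side"]:
    im,d=get_image(n);cv2.imwrite(f"pics/{n}0.png",im[:,:,::-1]);np.save(n+"d.npy",d);c=calibration(n)
    print(n,np.round(-np.array(c["extrinsics"])[:3,:3].T@np.array(c["extrinsics"])[:3,3],3),c["k1"],c["mtx"][0][0])
    for t in ["rail","jig","jig_stop","lever_knob","finished_rail","tape_measure","pencil"]:
        for r in search_frame(n,t)[:3]: print(n,t,np.round(r["position"],3),round(r["conf"],2))
E
python3 a.py
```

```text
0.0 [ 0.13909137 -0.53161003  0.2304036 ] [-1.53897821e-04 -1.27503749e-01  9.91837636e-01  9.34509073e-04] -0.0187
scene [-0.092  0.621  0.91 ] -0.02197745116542674 565.2060902497293
scene rail [0.481 0.247 0.013] 0.95
scene rail [0.778 0.003 0.015] 0.93
scene rail [0.287 0.287 0.018] 0.76
scene jig [ 0.501 -0.037  0.027] 0.63
scene jig_stop [ 0.499 -0.038  0.03 ] 0.81
scene lever_knob [0.543 0.005 0.07 ] 0.76
scene finished_rail [0.7   0.175 0.015] 0.93
scene tape_measure [0.65  0.352 0.048] 0.75
scene pencil [0.359 0.097 0.009] 0.86
side [0.564 0.971 0.42 ] 0.012285157143172264 457.24814865236283
side rail [0.299 0.312 0.017] 0.84
side rail [0.782 0.014 0.014] 0.78
side rail [0.489 0.256 0.015] 0.63
side jig [ 0.52  -0.029  0.038] 0.79
side jig_stop [ 0.517 -0.032  0.035] 0.7
side finished_rail [0.703 0.184 0.015] 0.67
side tape_measure [0.661 0.372 0.046] 0.96
side pencil [0.363 0.107 0.004] 0.81
side pencil [ 0.524 -0.025  0.035] 0.7
```

View pics/scene0.png

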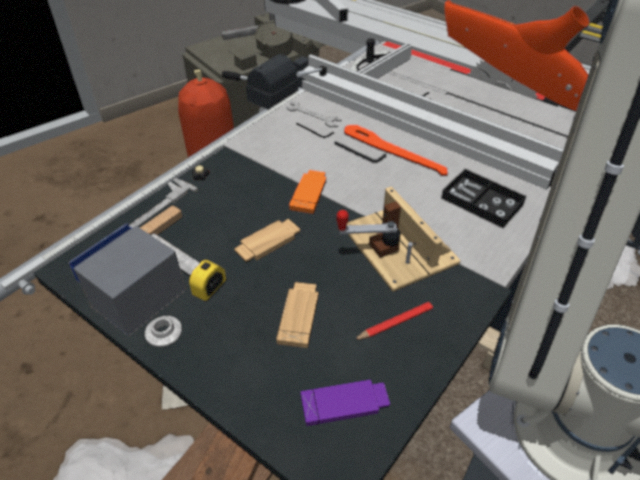

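View pics/side0.png

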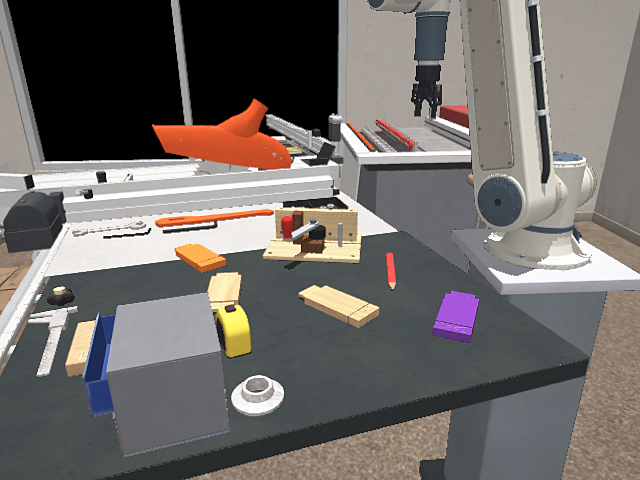

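The scene view shows the loose rail at (298,314) with its tenon at the top, near (302,290), and its pencil line near row 332. The finished rail is at (267,239). In the jig, the stop is at (388,235), the pin at (408,250) and the knob at (343,218). Next I'll measure poses from the two clouds.

```bash
cat > b.py <<'E'
from h import *
from scipy.optimize import least_squares
for n in ["scene","side"]:
    im,d=get_image(n);c=calibration(n)
    for r in masks_of(n,"rail")[:4]:
        P=cloud(c,d,r["mask"]); z=np.median(P[:,2]);m=r["mask"].astype(np.uint8)
        if not(.4<np.median(P[:,0])<.6 and .15<np.median(P[:,1])<.35): continue
        T=P[(abs(P[:,2]-.016)<.006)]
        print(n,"rail",r["conf"],len(P),"z",np.percentile(P[:,2],[5,50,95]).round(4),cv2.minAreaRect((T[:,:2]*1000).astype(np.float32)))
    v,u=np.mgrid[:480,:640];P=cloud(c,d,d>0)
    B=P[(P[:,0]>.33)&(P[:,0]<.72)&(P[:,1]>-.25)&(P[:,1]<.15)&(P[:,2]>-.02)&(P[:,2]<.16)]
    np.save(n+"jig.npy",B);print(n,len(B),np.histogram(B[:,2],bins=np.arange(-.02,.13,.01))[0])
    t=B[(B[:,2]>.02)];print(np.percentile(t,[2,50,98],axis=0).round(3))
    S=B[(B[:,2]>.08)&(B[:,2]<.093)];print("tops",len(S),cv2.minAreaRect((S[:,:2]*1000).astype(np.float32)))
    S=B[(B[:,2]>.008)&(B[:,2]<.016)];print("base",len(S),cv2.minAreaRect((S[:,:2]*1000).astype(np.float32)))
    S=B[(B[:,2]>.095)];print("knob",len(S),S.mean(0) if len(S) else 0)
E
python3 b.py
```

```text
scene rail 0.9 1886 z [0.0071 0.0159 0.0189] ((493.23394775390625, 236.11277770996094), (60.4824333190918, 154.2400665283203), 44.0482063293457)
scene 22037 [   0 7166 8888 2649  288  419  268  325  532  545  777   59   40   81]
[[ 0.416 -0.101  0.022]
 [ 0.517 -0.061  0.068]
 [ 0.6    0.066  0.112]]
tops 808 ((523.9190063476562, -8.308021545410156), (172.4940948486328, 201.99148559570312), 81.21805572509766)
base 2938 ((532.1874389648438, 6.37713623046875), (287.01031494140625, 375.29656982421875), 89.96199035644531)
knob 141 [0.57557129 0.06228622 0.10970145]
side rail 0.76 1774 z [0.0037 0.0159 0.0174] ((494.6669616699219, 238.272705078125), (62.539127349853516, 151.04588317871094), 44.37517547607422)
side 11637 [   0 1592 5591 1675  279  342  213  291  434  530  520   54   51   65]
[[ 0.421 -0.092  0.022]
 [ 0.522 -0.058  0.066]
 [ 0.609  0.07   0.111]]
tops 538 ((521.047607421875, -9.173271179199219), (173.49310302734375, 198.13540649414062), 84.91646575927734)
base 1650 ((533.2498168945312, 11.941993713378906), (374.82757568359375, 272.1602783203125), 0.4429926872253418)
knob 143 [0.58235688 0.06684318 0.10818933]
```

```bash
cat > fit.py <<'E'
import numpy as np
from scipy.optimize import least_squares
BX=np.array([[-110,110,-103,73,0,12],[-100,100,-48,-30,12,88],[30,52,-30,4,12,88],[-25,25,2,54,12,38],[-67,-57,1,11,12,70]])/1e3
def sd(q):
    c=(BX[:,0::2]+BX[:,1::2])/2;h=(BX[:,1::2]-BX[:,0::2])/2
    e=abs(q[:,None]-c)-h
    return np.min(np.linalg.norm(np.maximum(e,0),axis=2)+np.minimum(e.max(2),0),axis=1)
def tf(p,B):
    c,s=np.cos(p[2]),np.sin(p[2]);d=B-[p[0],p[1],0]
    return np.c_[c*d[:,0]+s*d[:,1],-s*d[:,0]+c*d[:,1],d[:,2]]
def fit(B):
    B=B[(B[:,2]>.006)&(B[:,2]<.095)]
    best=None
    for y0 in [-.4,-.2,0,.2]:
        p=np.array([.517,-.03,y0])
        for k in (.05,.03,.02,.012):
            q=tf(p,B);w=(abs(q[:,0])<.11+k)&(q[:,1]>-.103-k)&(q[:,1]<.073+k)
            r=least_squares(lambda p:sd(tf(p,B[w])),p,loss="soft_l1",f_scale=.002);p=r.x
        s=np.mean(abs(sd(tf(p,B[w])))<.003)
        if best is None or s>best[0]: best=(s,p,w.sum())
    return best
if __name__=="__main__":
    for n in ["scene","side"]:print(n,fit(np.load(n+"jig.npy")))
E
python3 fit.py
```

```text
scene (np.float64(0.8224625043599582), array([ 0.52009582, -0.04449934, -0.16479513]), np.int64(5734))
side (np.float64(0.8593901258470474), array([ 0.52050714, -0.04368481, -0.16968168]), np.int64(4132))
```

Emit:
drive_tool([
  [[0,0,0,-0.5,0,0,0],[0,-1,0,-0.5,0,0,0],[0,-2,0,-0.5,0,0,0]],
])

```text
time_s: 1.38
tcp_pos: [0.2562, -0.5016, 0.2618]
eef_rot: [0.0, -0.127, 0.992, -0.001]
ft_force: [0.4, -0.8, -0.3]
gripper_width: 0.0857
grasp_force: 0.0
```

Emit:
drive_tool([
  [[0,-0.5,0.8,0,0,0,-1.1],[0,-1.1,1.6,0,0,0,-2.3],[0,-1.6,2.4,0,0,0,-3.4],[0,-2.2,3.3,0,0,0,-4.6],[0,-2.7,4.1,0,0,0,-5.7],[0,-3.3,4.9,0,0,0,-6.9],[0,-3.8,5.7,0,0,0,-8.0],[0,-4.4,6.5,0,0,0,-9.2],[0,-4.9,7.3,0.3,0,0,-10.3],[0,-5.5,8.2,0.6,0,0,-11.5]],
])

```text
time_s: 2.62
tcp_pos: [0.4488, 0.0553, 0.2266]
eef_rot: [-0.001, 0.804, -0.595, 0.0]
ft_force: [1.4, -0.5, -0.1]
gripper_width: 0.0854
grasp_force: 0.0
```

```bash
cat >> h.py <<'E'
from scipy.spatial.transform import Rotation as R
def rot(q): return R.from_quat([q[1],q[2],q[3],q[0]])
def plan(pos,Rt):
    "print units to reach TCP pos, orientation Rt"
    s=ctrl.sense();r=rot(s["eef_rot"])
    print("t",s["time_s"],"q",np.round(s["q"],2),"shift",np.round(r.inv().apply(np.array(pos)-s["tcp_pos"])/.06,2),"turn",np.round(np.degrees((r.inv()*Rt).as_rotvec())/8,2))
def frame(z,y):
    z=np.array(z,float);y=np.array(y,float);z/=np.linalg.norm(z);y-=z*(y@z);y/=np.linalg.norm(y)
    return R.from_matrix(np.c_[np.cross(y,z),y,z])
E
cat > c.py <<'E'
from h import *
a=np.radians(-46.0+90-180);plan([.508,.2226,.2],frame([0,0,-1],[np.cos(a),np.sin(a),0]))
E
python3 c.py
```

```text
t 2.625 q [ 0.47  0.06 -0.14  0.   -1.37 -0.17] shift [-2.38 -1.76  0.45] turn [-0.01 -0.   -3.38]
```

Emit:
drive_tool([
  [[0,-0.8,-0.6,0.1,0,0,-1.1],[0,-1.6,-1.2,0.3,0,0,-2.2],[0,-2.4,-1.76,0.45,0,0,-3.38],[0,-2.38,-1.76,0.45,0,0,-3.38],[0,-2.38,-1.76,0.45,0,0,-3.38]],
])

```text
time_s: 3.25
tcp_pos: [0.5087, 0.2203, 0.1995]
eef_rot: [0.0, 0.919, -0.393, 0.0]
ft_force: [-0.9, -0.8, 1.4]
gripper_width: 0.0854
grasp_force: 0.0
```

```bash
cat > d.py <<'E'
from h import *
s=ctrl.sense();c=calibration("wrist");im,d=get_image("wrist");cv2.imwrite("pics/w1.png",im[:,:,::-1])
r=[]
for m in masks_of("wrist","rail"):
    P=cloud(c,d,m["mask"]);T=P[abs(P[:,2]-.016)<.006]
    if len(T)<50: continue
    print(round(m["conf"],2),len(P),np.percentile(P[:,2],[5,50,95]).round(4),cv2.minAreaRect((T[:,:2]*1000).astype(np.float32)))
E
python3 d.py; python3 c.py
```

```text
0.9 7820 [0.0096 0.0142 0.0155] ((494.6285705566406, 235.3912353515625), (60.01320266723633, 149.9976348876953), 44.02887725830078)
0.73 3703 [0.0012 0.0143 0.0156] ((299.61932373046875, 311.30718994140625), (89.93128967285156, 62.47866439819336), 64.0334701538086)
t 3.35 q [ 0.69  0.27  0.05  0.   -1.35  0.07] shift [-0.05 -0.03  0.  ] turn [-0.01 -0.   -0.05]
```

View pics/w1.png

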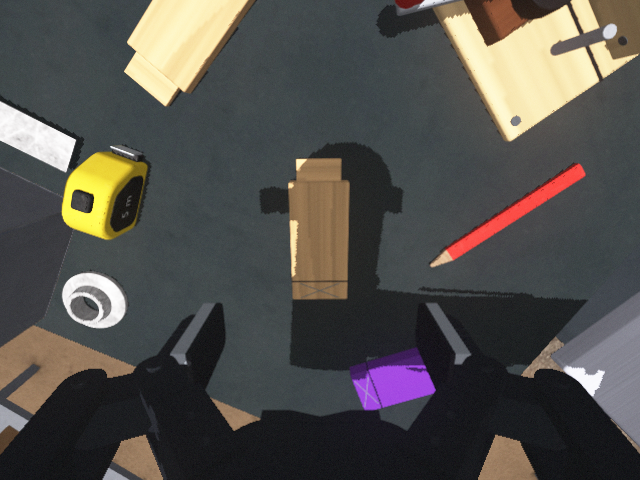

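The wrist view shows the rail with its tenon at (319,168) and the uncut end at (320,290). It is centred under the gripper and aligned with it. Grasping now.

Emit:
drive_tool([
  [[0,0,0,1,0,0,0],[0,0,0,2,0,0,0],[0,0,0,2.8,0,0,0],[0,0,0,3.1,0,0,0],[0,0,0,3.36,0,0,0],[0,0,0,3.36,0,0,0],[0.6,0,0,3.36,0,0,0],[0.6,0,0,3.36,0,0,0],[0.6,0,0,3.36,0,0,0],[0.6,0,0,3.36,0,0,0]],
], newtons=50)

```text
time_s: 4.6
tcp_pos: [0.5098, 0.2211, -0.0003]
eef_rot: [-0.001, 0.92, -0.393, 0.001]
ft_force: [-0.7, -0.6, 6.9]
gripper_width: 0.0586
grasp_force: 54.9
```

Emit:
drive_tool([
  [[0.6,0,0,-0.6,0,0,0],[0.6,0,0,-1.5,0,0,-1],[0.6,0,0,-2.4,0,0,-2.2],[0.6,0,0,-3,0,0,-3.4],[0.6,0,0,-3,0,0,-4.6],[0.6,0,0,-3,0,0,-5.75],[0.6,0,0,-3,0,0,-5.75]],
])

```text
time_s: 5.48
tcp_pos: [0.5086, 0.2204, 0.1781]
eef_rot: [-0.0, 1.0, -0.003, -0.0]
ft_force: [0.0, -0.1, -1.1]
gripper_width: 0.0587
grasp_force: 54.5
```

Emit:
drive_tool([
  [[0.6,0,0,0,0,1.25,0],[0.6,0,0,0,0,2.5,0],[0.6,0,0,0,0,3.75,0],[0.6,0,0,0,0,5,0],[0.6,0,0,0,0,6.25,0],[0.6,0,0,0,0,7.5,0],[0.6,0,0,0,0,8.75,0],[0.6,0,0,0,0,10,0],[0.6,0,0,0,0,11.25,0],[0.6,0,0,0,0,11.25,0]],
])

```text
time_s: 6.72
tcp_pos: [0.4684, 0.2839, 0.2134]
eef_rot: [0.072, 0.779, -0.062, 0.619]
ft_force: [1.3, 0.0, -1.4]
gripper_width: 0.0581
grasp_force: 54.6
```

```bash
cat > e.py <<'E'
from h import *
plan([.5,.2,.1],frame([1,0,0],[0,-1,0]))
E
python3 e.py
```

```text
t 6.725 q [ 1.18  0.26 -1.09  1.71 -1.31 -1.31] shift [-1.71  1.21  1.19] turn [1.36 1.63 0.11]
```

```bash
cat > e.py <<'E'
from h import *
s=ctrl.sense();print(rot(s["eef_rot"]).as_matrix().round(2))
plan([.47,.13,.2],frame([0,-1,0],[-1,0,0]))
m,d=get_image("side");P=cloud(calibration("side"),d,d>0)
for n,(a,b,c,e) in {"pencil":(.25,.45,0,.2),"box/flange":(.4,.62,.33,.6)}.items():
    Q=P[(P[:,0]>a)&(P[:,0]<b)&(P[:,1]>c)&(P[:,1]<e)&(P[:,2]>.006)&(P[:,2]<.15)];print(n,np.percentile(Q,[1,50,99],axis=0).round(3))
E
python3 e.py
```

```text
[[ 0.23 -0.19  0.96]
 [-0.01 -0.98 -0.19]
 [ 0.97  0.04 -0.22]]
t 6.725 q [ 1.18  0.26 -1.09  1.71 -1.31 -1.31] shift [-0.19  2.51  0.56] turn [-9.84  1.16  1.33]
pencil [[0.348 0.001 0.006]
 [0.373 0.053 0.009]
 [0.45  0.172 0.014]]
box/flange [[0.588 0.448 0.006]
 [0.606 0.484 0.01 ]
 [0.619 0.506 0.023]]
```

Emit:
drive_tool([
  [[0.6,0,0.3,0,-1.2,0.15,0.15],[0.6,0,0.6,0.1,-2.4,0.3,0.3],[0.6,0,0.9,0.2,-3.6,0.45,0.5],[0.6,0,1.2,0.3,-4.8,0.6,0.65],[0.6,-0.1,1.5,0.3,-6,0.75,0.8],[0.6,-0.1,1.8,0.4,-7.2,0.9,1],[0.6,-0.2,2.1,0.5,-8.4,1,1.15],[0.6,-0.2,2.5,0.56,-9.84,1.16,1.33],[0.6,-0.2,2.5,0.56,-9.84,1.16,1.33],[0.6,-0.2,2.5,0.56,-9.84,1.16,1.33]],
])

```text
time_s: 8.02
tcp_pos: [0.4707, 0.1282, 0.1989]
eef_rot: [0.503, 0.5, -0.497, 0.5]
ft_force: [0.6, 0.4, -1.4]
gripper_width: 0.0585
grasp_force: 54.6
```

```bash
cat > e.py <<'E'
from h import *
plan([.47,.13,.12],frame([0,-1,0],[-1,0,0]))
m,d=get_image("scene");cv2.imwrite("pics/s2.png",m[:,:,::-1])
E
python3 e.py
```

```text
t 8.025 q [ 0.99  0.84 -0.21  0.65 -2.01 -1.26] shift [-1.31  0.   -0.04] turn [ 0.   -0.05  0.04]
```

View pics/s2.png

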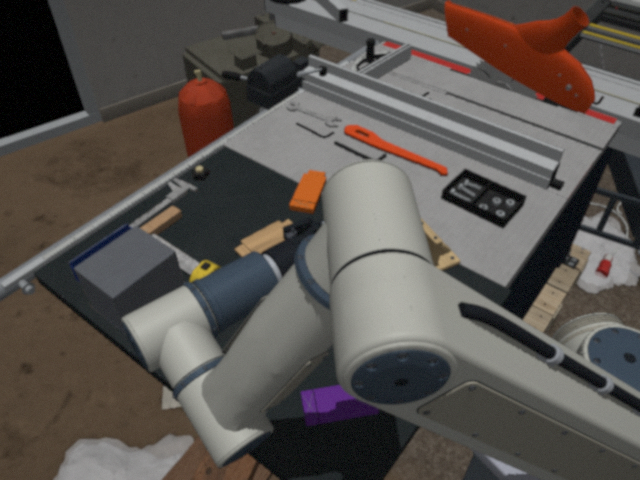

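```bash
python3 -c "
from h import *
m,d=get_image('side');cv2.imwrite('pics/d2.png',m[:,:,::-1])
P=cloud(calibration('side'),d,d>0);Q=P[(P[:,0]>.15)&(P[:,0]<.6)&(P[:,1]>.15)&(P[:,1]<.75)&(P[:,2]>.05)]
for y in np.arange(.15,.75,.05):
  q=Q[(Q[:,1]>y)&(Q[:,1]<y+.05)]
  if len(q):print(round(y,2),len(q),np.percentile(q[:,0],[1,99]).round(2),np.percentile(q[:,2],[0.5,99]).round(3))"
```

```text
0.15 242 [0.41 0.53] [0.192 0.215]
0.2 513 [0.4  0.54] [0.187 0.216]
0.25 217 [0.27 0.51] [0.2   0.448]
0.3 1219 [0.27 0.51] [0.199 0.487]
0.35 6582 [0.15 0.51] [0.206 0.482]
0.4 9601 [0.17 0.51] [0.201 0.471]
0.45 10683 [0.24 0.51] [0.179 0.345]
0.5 13998 [0.26 0.51] [0.105 0.243]
0.55 4558 [0.43 0.51] [0.156 0.239]
```

View pics/d2.png

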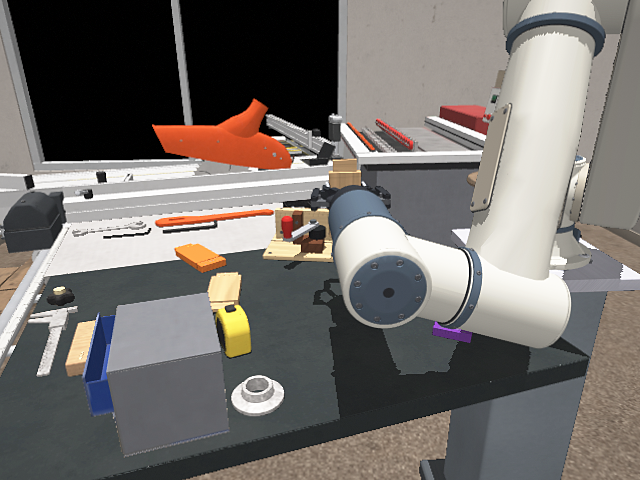

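The tool is horizontal, but the forearm end is at z≈0.105 and would hit the table on the way down. I'll fit a kinematic model so I can choose a heading with the wrist above the tool.

```bash
cat > kin.py <<'E'
from h import *
from scipy.optimize import least_squares
LO=np.array([-2.95,-1.21,-1.09,-2.87,-2.94,-3.05]);HI=np.array([2.95,1.97,1.5,1.71,-.07,3.05])
def fk(q,k):
    a1,h,L2,e,L3,d5,Lt,_=k
    A=R.from_euler('z',q[0]);B=A*R.from_euler('y',q[1]);C=B*R.from_euler('y',-q[2])
    S=A.apply([a1,0,h]);El=S+B.apply([0,0,L2]);W=El+C.apply([L3,0,e])
    D=C*R.from_euler('x',k[7]*q[3]);V=W+D.apply([0,-d5,0])
    F=D*R.from_euler('y',-q[4]);T=V+F.apply([Lt,0,0])
    return El,W,V,T,F
data=[([-1.03,.255,.108,0,-1.424,-.285],[.13909,-.53161,.2304]),([.47,.06,-.14,0,-1.37,-.17],[.4488,.0553,.2266]),
([.69,.27,.05,0,-1.35,.07],[.5087,.2203,.1995]),([1.18,.26,-1.09,1.71,-1.31,-1.31],[.4684,.2839,.2134]),([.99,.84,-.21,.65,-2.01,-1.26],[.4707,.1282,.1989])]
sol=[]
for s in (1,-1):
    f=lambda k:np.concatenate([fk(q,list(k)+[s])[3]-p for q,p in data])
    r=least_squares(f,[0,.3,.4,0,.4,.15,.2]);sol.append((r.cost,s,r.x,f(r.x)))
sol.sort(key=lambda a:a[0]);K=list(sol[0][2])+[sol[0][1]]
def full(q):
    El,W,V,T,F=fk(q,K);return El,W,V,T,F*R.from_euler('x',q[5]+J6)
# tool: z=F x-axis ; find j6 offset from current state: tool frame = F*Rx(q6+c)*M, M maps x->tool z
M=R.from_matrix(np.array([[0,0,1],[0,1,0],[-1,0,0]]).astype(float))
_,_,_,_,F=fk(data[0][0],K);q0=rot([-1.539e-4,-.1275,.99184,9.3e-4])
J6=(F.inv()*q0*M.inv()).as_rotvec()[0]-data[0][0][5];SG=1
def pose(q):
    El,W,V,T,F=fk(q,K);return El,W,V,T,F*R.from_euler('x',q[5]+J6)*M
def ik(p,Rt,seed):
    def g(q):
        T=pose(q);return np.r_[(T[3]-p)*5,(T[4].inv()*Rt).as_rotvec()]
    r=least_squares(g,np.clip(seed,LO+.01,HI-.01),bounds=(LO,HI));return r.x,r.cost
if __name__=="__main__":
    print(sol[0][0],K,np.round(sol[0][3].reshape(-1,3),3))
    s=ctrl.sense();print((pose(s["q"])[4].inv()*rot(s["eef_rot"])).magnitude(),pose(s["q"])[3]-s["tcp_pos"],[v.round(3) for v in pose(s["q"])[:3]])
    for P in [(.45,.25),(.5,.3),(.5,.2)]:
      for H in (0,20,40,60,80,100):
        a=np.radians(H);z=[np.cos(a),np.sin(a),0];y=np.cross(z,[0,0,1])
        best=min((ik([*P,.095],frame(z,y),[q1,.6,-.3,q4,-1.5,q6]) for q1 in(-.3,.5) for q4 in(-1.5,-.7) for q6 in(-2,0,2)),key=lambda t:t[1])
        q,c=best;X=pose(q);print(P,H,round(c,5),q.round(2),"W",X[1].round(3),"V",X[2].round(3))
E
python3 kin.py
```

```text
4.021514600688168e-06 [np.float64(0.001405859989598253), np.float64(0.148721126897014), np.float64(0.5195804217221918), np.float64(0.0009082973440531425), np.float64(0.40029408470448236), np.float64(0.154492496103653), np.float64(0.36300803882463173), -1] [[ 0.001 -0.001  0.   ]
 [ 0.    -0.    -0.001]
 [-0.001 -0.001  0.001]
 [ 0.001 -0.    -0.   ]
 [-0.001  0.001  0.   ]]
1.942391164541556 [6.98947493e-04 1.88044939e-05 6.97287180e-04] [array([0.213, 0.323, 0.497]), array([0.323, 0.491, 0.151]), array([0.47 , 0.492, 0.198])]
(0.45, 0.25) 0 0.04922 [ 0.11  1.65 -1.09 -2.66 -2.88  0.53] W [ 0.151  0.017 -0.049] V [0.108 0.15  0.017]
(0.45, 0.25) 20 0.0042 [-0.01  1.54 -1.09 -2.35 -2.56  0.32] W [ 0.172 -0.001 -0.032] V [0.119 0.107 0.064]
(0.45, 0.25) 40 0.0 [-0.33  1.1  -0.96 -2.06 -1.81  0.58] W [ 0.262 -0.091  0.031] V [0.172 0.017 0.095]
(0.45, 0.25) 60 0.0 [-0.34  0.8  -0.64 -1.75 -1.55  1.13] W [ 0.401 -0.141  0.114] V [ 0.268 -0.064  0.095]
(0.45, 0.25) 80 0.0 [-0.25  0.77 -0.35 -1.51 -1.6   1.46] W [ 0.524 -0.132  0.163] V [ 0.387 -0.107  0.095]
(0.45, 0.25) 100 0.0 [-0.14  0
[... 642 characters left out ...]
4  -1.73  1.76] W [ 0.674 -0.038  0.201] V [ 0.563 -0.057  0.095]
(0.5, 0.2) 0 0.0252 [-0.04  1.49 -1.09 -2.69 -2.68  0.6 ] W [ 0.181 -0.008 -0.023] V [0.15  0.133 0.034]
(0.5, 0.2) 20 1e-05 [-0.24  1.29 -1.09 -2.37 -2.22  0.47] W [ 0.205 -0.05   0.016] V [0.159 0.075 0.094]
(0.5, 0.2) 40 0.0 [-0.44  0.9  -0.81 -2.   -1.63  0.88] W [ 0.32  -0.151  0.076] V [ 0.222 -0.033  0.095]
(0.5, 0.2) 60 0.0 [-0.4   0.77 -0.5  -1.69 -1.53  1.31] W [ 0.446 -0.188  0.141] V [ 0.318 -0.114  0.095]
(0.5, 0.2) 80 0.0 [-0.31  0.79 -0.2  -1.46 -1.64  1.58] W [ 0.564 -0.18   0.179] V [ 0.437 -0.157  0.095]
(0.5, 0.2) 100 0.0 [-0.2   0.88  0.1  -1.3  -1.84  1.76] W [ 0.673 -0.138  0.201] V [ 0.563 -0.157  0.095]
```

```bash
sed -i "s/J6=(F.inv()\*q0\*M.inv()).as_rotvec()\[0\]-data\[0\]\[0\]\[5\]/J6=(F.inv()*q0*M.inv()).as_rotvec()[0]+data[0][0][5]/; s/q\[5\]+J6/-q[5]+J6/" kin.py
sed -i '/__main__/,$d' kin.py
cat > f.py <<'E'
from kin import *
s=ctrl.sense();q=np.array(s["q"]);print("err",(pose(q)[4].inv()*rot(s["eef_rot"])).magnitude())
H=np.radians(-99.6);hx=np.array([np.cos(H),np.sin(H),0]);up=np.array([0,0,1.])
yv=np.cross(-up,hx) # y=z x x
def tool(th): # th deg: z=-up cos+hx sin
    t=np.radians(th);return frame(-up*np.cos(t)+hx*np.sin(t),yv)
if __name__=="__main__":
  P=np.array([.47,.2,0])
  for name,p,th in [("lift",P+[0,0,.25],90),("mid",P+[0,0,.25],45),("down",P+[0,0,.2],0),("lay",P,0),("hover",P+hx*.018+[0,0,.1],-30),("pick",P+hx*.018,-30),("up",P+[0,0,.25],0),("t",P+[0,0,.25],50),("above",[.5166,-.06,.25],60),("place",[.5166,-.07,.12],60),("place50",[.5166,-.07,.12],50),("place45",[.5166,-.07,.12],45)]:
    q,c=ik(p,tool(th),q);X=pose(q);print(name,round(c,6),q.round(2),"W",X[1].round(3),"V",X[2].round(3))
E
python3 f.py
```

```text
err 0.00010097324644668553
lift 0.0 [ 0.98  0.91  0.14  0.58 -2.29 -1.17] W [0.39  0.582 0.19 ] V [0.531 0.558 0.25 ]
mid 0.0 [ 0.94  0.55  0.21  0.35 -1.94 -1.1 ] W [0.385 0.525 0.457] V [0.513 0.453 0.507]
down 0.0 [ 0.71  0.19 -0.06 -0.   -1.33 -0.88] W [0.369 0.317 0.563] V [0.47  0.2   0.563]
lay 0.0 [ 0.71  0.37 -0.37 -0.   -0.83 -0.88] W [0.369 0.317 0.363] V [0.47  0.2   0.363]
hover 0.0 [ 0.31  0.17 -0.27 -0.58 -0.96 -0.18] W [0.432 0.138 0.49 ] V [0.437 0.003 0.414]
pick 0.0 [ 0.28  0.33 -0.35 -0.69 -0.78  0.02] W [0.463 0.135 0.392] V [0.437 0.003 0.314]
up 0.0 [ 0.71  0.17  0.05  0.   -1.45 -0.88] W [0.369 0.317 0.613] V [0.47  0.2   0.613]
t 0.0 [ 0.95  0.6   0.22  0.38 -1.98 -1.11] W [0.387 0.541 0.431] V [0.516 0.474 0.483]
above 0.0 [ 0.61  0.47 -0.21  0.67 -1.72 -0.98] W [0.45  0.314 0.357] V [0.569 0.25  0.432]
place 0.0 [ 0.6   0.61 -0.36  0.68 -1.5  -1.15] W [0.436 0.295 0.246] V [0.569 0.24  0.302]
place50 0.0 [ 0.56  0.52 -0.35  0.62 -1.41 -1.06] W [0.438 0.275 0.295] V [0.563 0.204 0.353]
place45 0.0 [ 0.54  0.47 -0.35  0.58 -1.36 -1.01] W [0.44  0.262 0.319] V [0.559 0.183 0.377]
```

```bash
cat > g.py <<'E'
import sys
from f import *
x,y,z,th=map(float,sys.argv[1:5]);plan([x,y,z],tool(th))
E
python3 g.py .47 .2 .2 0
```

```text
err 0.00010097324644668553
t 8.125 q [ 0.99  0.84 -0.21  0.65 -2.01 -1.26] shift [ 0.02  0.   -1.19] turn [ -0.92 -11.27   0.98]
```

Emit:
drive_tool([
  [[0.6,0.2,0,-0.1,-0.1,-1.2,0.1],[0.6,0.4,0,-0.2,-0.2,-2.4,0.2],[0.6,0.4,0,-0.4,-0.3,-3.6,0.3],[0.6,0.4,0,-0.5,-0.4,-4.8,0.4],[0.6,0.4,0,-0.7,-0.5,-6,0.5],[0.6,0.3,0,-0.8,-0.6,-7.2,0.6],[0.6,0.2,0,-0.9,-0.7,-8.4,0.7],[0.6,0.1,0,-1.1,-0.8,-9.6,0.85],[0.6,0,0,-1.2,-0.92,-11.27,0.98],[0.6,0,0,-1.2,-0.92,-11.27,0.98]],
])

```text
time_s: 9.38
tcp_pos: [0.4692, 0.1996, 0.2]
eef_rot: [0.001, -0.645, 0.764, 0.0]
ft_force: [0.8, -0.5, -0.2]
gripper_width: 0.0585
grasp_force: 54.5
```

```bash
python3 g.py .47 .2 .002 0
```

```text
err 0.000100973246446856
t 9.375 q [ 0.71  0.19 -0.06 -0.   -1.32 -0.88] shift [-0.   -0.01  3.3 ] turn [-0.    0.02 -0.02]
```

Emit:
drive_tool([
  [[0.6,0,0,0.9,0,0,0],[0.6,0,0,1.8,0,0,0],[0.6,0,0,2.6,0,0,0],[0.6,0,0,3.1,0,0,0],[0.6,0,0,3.3,0,0,0],[0.6,0,0,3.32,0,0,0],[0,0,0,3.32,0,0,0],[0,0,0,3.3,0,0,0],[0,0,0,2.4,0,0,0],[0,0,0,1.4,0,0,0]],
])

```text
time_s: 10.62
tcp_pos: [0.4698, 0.1998, 0.1159]
eef_rot: [-0.002, -0.645, 0.764, -0.0]
ft_force: [2.0, 0.9, 0.0]
gripper_width: 0.0857
grasp_force: 0.0
```

```bash
cat d.py > d2.py; sed -i 's#pics/w1#pics/w2#' d2.py; python3 d2.py; python3 g.py .467 .1822 .09 -30
```

```text
0.72 13326 [0.0035 0.0141 0.0154] ((286.5177001953125, 284.8934631347656), (150.60568237304688, 62.35145568847656), 63.22047805786133)
0.58 12675 [0.0096 0.0142 0.0153] ((473.52459716796875, 221.58778381347656), (150.4556121826172, 60.047584533691406), 80.4958724975586)
0.39 10422 [0.0021 0.0138 0.0153] ((705.2647705078125, 175.20921325683594), (61.96818161010742, 142.5806427001953), 1.9452540874481201)
err 0.00010097324644652371
t 10.725 q [ 0.71  0.24 -0.2   0.   -1.12 -0.88] shift [0.36 0.07 0.54] turn [-0.07 -3.7   0.02]
```

```bash
python3 g.py .4675 .1861 .08 -30;python3 g.py .4675 .1861 .006 -30
```

```text
err 0.00010097324644652371
t 10.725 q [ 0.71  0.24 -0.2   0.   -1.12 -0.88] shift [0.29 0.08 0.7 ] turn [-0.07 -3.7   0.02]
err 0.00010097324644652371
t 10.725 q [ 0.71  0.24 -0.2   0.   -1.12 -0.88] shift [0.3  0.09 1.94] turn [-0.07 -3.7   0.02]
```

Emit:
drive_tool([
  [[0,0.1,0.05,0.2,0,-1.2,0],[0,0.2,0.08,0.4,0,-2.4,0],[0,0.3,0.08,0.6,-0.07,-3.7,0],[0,0.3,0.08,1.1,-0.07,-3.7,0],[0,0.3,0.08,1.6,-0.07,-3.7,0],[0,0.3,0.08,1.9,-0.07,-3.7,0],[0,0.3,0.08,1.94,-0.07,-3.7,0],[0.6,0.3,0.08,1.94,-0.07,-3.7,0],[0.6,0.3,0.08,1.94,-0.07,-3.7,0],[0.6,0.3,0.08,1.94,-0.07,-3.7,0]],
], newtons=70)

```text
time_s: 11.98
tcp_pos: [0.4636, 0.1832, 0.0002]
eef_rot: [0.193, -0.624, 0.739, 0.167]
ft_force: [-1.0, -2.1, 4.8]
gripper_width: 0.0582
grasp_force: 75.8
```

```bash
python3 g.py .467 .186 .1 -30;python3 g.py .47 .2 .25 30; python3 g.py .47 .2 .28 60
```

```text
err 0.00010097324644628311
t 11.975 q [ 0.29  0.33 -0.35 -0.68 -0.78  0.01] shift [-0.87 -0.04 -1.42] turn [ 0.04 -0.05 -0.01]
err 0.00010097324644628311
t 11.975 q [ 0.29  0.33 -0.35 -0.68 -0.78  0.01] shift [-2.31 -0.03 -3.48] turn [0.05 7.45 0.01]
err 0.00010097324644628311
t 11.975 q [ 0.29  0.33 -0.35 -0.68 -0.78  0.01] shift [-2.56 -0.03 -3.91] turn [ 0.05 11.2   0.02]
```

Emit:
drive_tool([
  [[0.6,-0.4,0,-0.7,0,0,0],[0.6,-0.9,0,-1.4,0,0,0],[0.6,-1.4,0,-2.1,0,1,0],[0.6,-1.9,0,-2.8,0,2.2,0],[0.6,-2.3,0,-3.5,0,3.4,0],[0.6,-2.4,0,-3.7,0,4.6,0],[0.6,-2.5,0,-3.9,0,5.8,0],[0.6,-2.5,0,-3.9,0,7,0],[0.6,-2.5,0,-3.9,0,8.2,0],[0.6,-2.5,0,-3.9,0,9.4,0]],
])

```text
time_s: 13.22
tcp_pos: [0.4676, 0.1985, 0.2769]
eef_rot: [-0.3, -0.596, 0.702, -0.249]
ft_force: [0.9, -0.8, -0.9]
gripper_width: 0.0578
grasp_force: 75.5
```

```bash
python3 g.py .5166 -.0400 .28 60
```

```text
err 0.00010097324644646348
t 13.225 q [ 0.94  0.55  0.25  0.36 -2.   -1.08] shift [ 2.68 -1.46  2.67] turn [0.03 1.77 0.05]
```

Emit:
drive_tool([
  [[0.6,0.5,-0.3,0.5,0,0.5,0],[0.6,1,-0.6,1,0,1,0],[0.6,1.6,-0.9,1.6,0,1.5,0],[0.6,2.2,-1.2,2.2,0,1.77,0],[0.6,2.68,-1.46,2.67,0,1.77,0],[0.6,2.68,-1.46,2.67,0,1.77,0],[0.6,2.68,-1.46,2.67,0,1.77,0]],
])

```text
time_s: 14.1
tcp_pos: [0.5164, -0.0405, 0.2785]
eef_rot: [-0.383, -0.561, 0.661, -0.319]
ft_force: [-1.2, -0.4, -1.4]
gripper_width: 0.058
grasp_force: 75.7
```

```bash
cat > m.py <<'E'
from f import *
import sys
J=np.array([.5203,-.0441,-.167])
def toj(P):
    c,s_=np.cos(J[2]),np.sin(J[2]);d=P-[J[0],J[1],0];return np.c_[c*d[:,0]+s_*d[:,1],-s_*d[:,0]+c*d[:,1],d[:,2]]
s=ctrl.sense();print("tcp jig",toj(np.array([s["tcp_pos"]])).round(4),np.round(s["eef_rot"],3),s["time_s"],"F",np.round(s["ft_force"],1))
for n in ["scene","side","wrist"]:
    c=calibration(n);im,d=get_image(n);cv2.imwrite(f"pics/{sys.argv[1]}_{n}.png",im[:,:,::-1])
    for m in masks_of(n,"rail"):
        P=toj(cloud(c,d,m["mask"]));P=P[(abs(P[:,0])<.15)&(abs(P[:,1])<.15)]
        if len(P)<60: continue
        ce,ax=P.mean(0),np.linalg.svd(P-np.median(P,0),full_matrices=False)[2]
        print(n,round(m["conf"],2),len(P),"pct",np.percentile(P,[1,50,99],axis=0).round(4).tolist(),"normal",ax[2].round(3))
E
python3 m.py p3
```

```text
err 0.00010097324644676882
tcp jig [[-0.0045  0.0029  0.2785]] [-0.383 -0.561  0.661 -0.319] 14.1 F [-1.2 -0.4 -1.4]
scene 0.67 210 pct [[-0.0364, 0.0021, 0.1609], [-0.0322, 0.0172, 0.1798], [-0.0009, 0.0213, 0.2104]] normal [0.372 0.924 0.083]
scene 0.16 5945 pct [[-0.1098, -0.0932, 0.0053], [-0.0255, 0.0041, 0.0275], [0.1022, 0.1185, 0.1129]] normal [ 0.266 -0.145 -0.953]
side 0.78 1619 pct [[-0.0325, 0.0137, 0.1651], [-0.0037, 0.0201, 0.2306], [0.025, 0.0243, 0.2957]] normal [ 0.008 -1.    -0.015]
wrist 0.77 15805 pct [[-0.032, 0.0072, 0.1665], [-0.0035, 0.0187, 0.2768], [0.0251, 0.0205, 0.3109]] normal [-0.009  0.999  0.04 ]
```

```bash
cat > j.py <<'E'
from h import *
import sys
s=ctrl.sense();r=rot(s["eef_rot"]);A=R.from_euler('z',-.167)
print("t",s["time_s"],"F jig",A.inv().apply(s["ft_force"]).round(1),s["grasp_force"],"tcp jig",A.inv().apply(s["tcp_pos"]-np.array([.5203,-.0441,0])).round(4))
for a in sys.argv[1:]:
    d=np.array([float(v) for v in a.split(",")])/1e3
    print(a,r.inv().apply(A.apply(d)).round(4)/.06)
E
python3 j.py 0,-30,0 0,-30,-100 0,-30,-140 0,-30,-148 10,0,0 0,10,0 0,0,10
```

```text
t 14.4 F jig [ 1.2  0.3 -1.2] 75.6830849731341 tcp jig [-0.0045  0.0035  0.278 ]
0,-30,0 [0.25166667 0.         0.43166667]
0,-30,-100 [-1.19       -0.01666667  1.27      ]
0,-30,-140 [-1.765      -0.02333333  1.605     ]
0,-30,-148 [-1.88166667 -0.02333333  1.67166667]
10,0,0 [ 0.00166667 -0.16666667 -0.        ]
0,10,0 [-0.08333333 -0.         -0.14333333]
0,0,10 [ 0.14333333  0.00166667 -0.08333333]
```

Emit:
drive_tool([
  [[0.6,0.13,0,0.22,0,0,0],[0.6,0.25,0,0.43,0,0,0],[0.6,0.25,0,0.43,0,0,0],[0.6,-0.1,0,0.65,0,0,0],[0.6,-0.5,-0.01,0.87,0,0,0],[0.6,-0.85,-0.01,1.07,0,0,0],[0.6,-1.19,-0.02,1.27,0,0,0],[0.6,-1.5,-0.02,1.45,0,0,0],[0.6,-1.7,-0.02,1.57,0,0,0],[0.6,-1.77,-0.02,1.61,0,0,0]],
])

```text
time_s: 15.65
tcp_pos: [0.5111, -0.0705, 0.1372]
eef_rot: [-0.384, -0.562, 0.66, -0.319]
ft_force: [0.0, 0.2, -0.6]
gripper_width: 0.0578
grasp_force: 75.6
```

```bash
python3 m.py p4
```

```text
err 0.00010097324644671331
tcp jig [[-0.0047 -0.0276  0.1372]] [-0.384 -0.562  0.66  -0.319] 15.65 F [ 0.   0.2 -0.6]
scene 0.59 367 pct [[-0.0688, -0.026, 0.0208], [-0.0189, -0.0122, 0.0614], [0.0165, 0.0385, 0.1656]] normal [ 0.044  0.977 -0.207]
wrist 0.56 15927 pct [[-0.0323, -0.024, 0.0271], [-0.0035, -0.0123, 0.137], [0.0254, -0.0105, 0.1709]] normal [-0.013  0.999  0.038]
```

Emit:
drive_tool([
  [[0.6,-0.05,0,0.03,0,0,0],[0.6,-0.11,0,0.07,0,0,0],[0.6,-0.11,0,0.07,0,0,0],[0.6,-0.11,-0.03,0.07,0,0,0],[0.6,-0.11,-0.06,0.07,0,0,0],[0.6,-0.11,-0.08,0.07,0,0,0],[0.6,-0.11,-0.08,0.07,0,0,0]],
])

```text
time_s: 16.82
tcp_pos: [0.5142, -0.0721, 0.1299]
eef_rot: [-0.385, -0.561, 0.66, -0.318]
ft_force: [-5.5, 2.3, 3.1]
gripper_width: 0.0579
grasp_force: 75.8
```

```bash
python3 j.py
```

```text
t 16.825 F jig [-5.8  1.3  3.1] 75.76662885490805 tcp jig [-0.0014 -0.0286  0.1299]
```

Emit:
drive_tool([
  [[0.6,0.02,0,0.036,0,0,0],[0.6,0.042,0,0.072,0,0,0],[0.6,0.042,0,0.072,0,0,0],[0.6,0.02,0,0.085,0,0,0],[0.6,0.0,0,0.097,0,0,0],[0.6,0.0,0,0.097,0,0,0]],
])

```text
time_s: 17.58
tcp_pos: [0.5146, -0.0757, 0.1293]
eef_rot: [-0.384, -0.561, 0.66, -0.32]
ft_force: [-7.7, 12.4, 13.6]
gripper_width: 0.0576
grasp_force: 77.1
```

```bash
python3 j.py; python3 m.py p5
```

```text
t 17.575 F jig [-9.6 10.9 13.6] 77.13691996471852 tcp jig [-0.0003 -0.0321  0.1293]
err 0.00010097324644629697
tcp jig [[-0.0003 -0.0321  0.1293]] [-0.384 -0.561  0.66  -0.32 ] 17.575 F [-7.7 12.4 13.6]
scene 0.85 304 pct [[-0.0592, -0.0233, 0.0126], [-0.0149, -0.0122, 0.0528], [0.0213, 0.0091, 0.0762]] normal [ 0.08   0.994 -0.07 ]
side 0.8 748 pct [[-0.0297, -0.023, 0.0248], [-0.0052, -0.0139, 0.0972], [0.0283, -0.0085, 0.1332]] normal [ 0.019 -0.998 -0.06 ]
wrist 0.65 16695 pct [[-0.0288, -0.0302, 0.0302], [0.0001, -0.0167, 0.1274], [0.0289, -0.0107, 0.1616]] normal [-0.014  0.999  0.052]
```

Emit:
drive_tool([
  [[0.6,0.0,0,-0.02,0,0,0],[0.3,0.0,0,-0.02,0,0,0],[0,0,0,-0.02,0,0,0],[0,0,0,-0.02,0,0,0],[0,0,0,-0.3,0,0,0],[0,0,0,-0.9,0,0,0],[0,0.3,0,-1.6,0,0,0],[0,0.6,0,-2.3,0,0,0]],
])

```text
time_s: 18.88
tcp_pos: [0.5329, 0.0249, 0.2288]
eef_rot: [-0.384, -0.562, 0.66, -0.319]
ft_force: [0.6, 0.4, 0.8]
gripper_width: 0.0856
grasp_force: 0.0
```

```bash
python3 j.py; python3 m.py p6
python3 - <<'E'
from kin import *
import kin
J=np.array([.5203,-.0441,-.167])
from h import *
for n in("scene","side","wrist"):
    c=calibration(n);im,d=get_image(n)
    for nm in ("lever_knob",):
        for m in masks_of(n,nm)[:2]:
            P=cloud(c,d,m["mask"]);
            if len(P)>20:print(n,nm,round(m["conf"],2),len(P),np.median(P,0).round(4),P[:,2].max().round(3),"high",P[P[:,2]>.085][:,:2].mean(0).round(4))
E
```

```text
t 18.875 F jig [0.5 0.5 0.8] 0.0 tcp jig [0.0009 0.0702 0.2288]
err 0.00010097324644638025
tcp jig [[0.0009 0.0702 0.2288]] [-0.384 -0.562  0.66  -0.319] 18.875 F [0.6 0.4 0.8]
scene 0.76 433 pct [[-0.0297, -0.0157, 0.0175], [0.0013, -0.0113, 0.0744], [0.0271, -0.0091, 0.1403]] normal [ 0.026 -1.    -0.004]
side 0.58 1040 pct [[-0.0293, -0.0192, 0.0264], [-0.0011, -0.011, 0.1105], [0.0299, 0.0041, 0.1621]] normal [ 0.032 -0.998 -0.049]
wrist 0.6 5373 pct [[-0.0292, -0.0248, 0.0177], [0.0009, -0.0118, 0.1173], [0.0293, -0.0106, 0.1615]] normal [ 0.103 -0.995  0.   ]
scene lever_knob 0.76 685 [ 0.5281 -0.0066  0.0688] 0.09 high [0.5708 0.0611]
side lever_knob 0.95 682 [0.546  0.0138 0.072 ] 0.12 high [0.582  0.0677]
wrist lever_knob 0.63 3043 [ 0.5301 -0.0099  0.0703] 0.272 high [0.5495 0.0781]
```

View pics/p6_wrist.png

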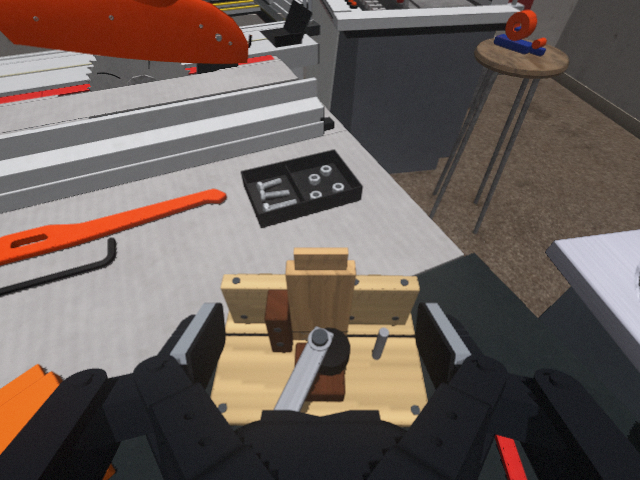

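View pics/p6_side.png

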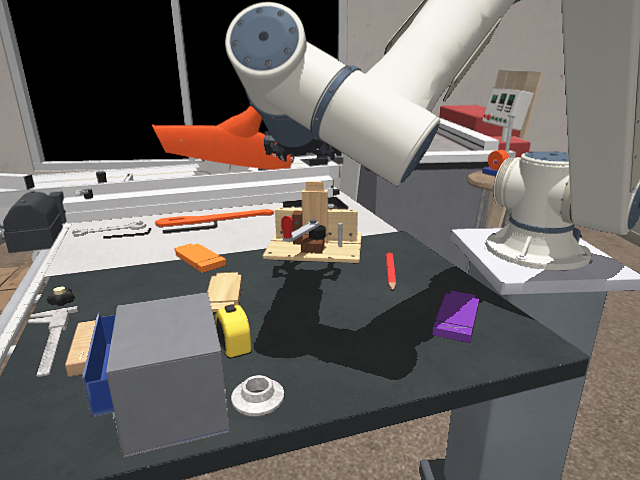

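The rail stands at (321,290) in the wrist view, against the stop at (278,320). It is slightly off the face, and the cam should close that gap. The lever is still open, so I'll plan the knob sweep.

```bash
cat > k.py <<'E'
from kin import *
J=np.array([.5203,-.0441,-.167]);A=R.from_euler('z',J[2])
def kp(ang,z,r=.105,lag=0):
    a=np.radians(ang);p=A.apply([r*np.cos(a),.0155+r*np.sin(a),0])+[J[0],J[1],z]
    t=A.apply([-np.sin(a-np.radians(lag)),np.cos(a-np.radians(lag)),0]);return p,frame([0,0,-1],t)
if __name__=="__main__":
    q=np.array(ctrl.sense()["q"])
    for a,z in [(65.7,.19),(65.7,.082),(100,.082),(135,.082),(170,.082),(172,.082),(170,.19)]:
        p,r=kp(a,z);q,c=ik(p,r,q);print(a,p.round(4),round(c,6),q.round(2))
    p,r=kp(65.7,.19);plan(p,r)
E
python3 k.py
```

```text
65.7 [0.5814 0.0584 0.19  ] 0.0 [ 0.37  0.34  0.12 -0.   -1.35 -0.96]
65.7 [0.5814 0.0584 0.082 ] 0.0 [ 0.37  0.41 -0.07 -0.   -1.1  -0.96]
100 [0.5221 0.0762 0.082 ] 0.0 [ 0.44  0.3  -0.22  0.   -1.05 -0.43]
135 [0.462  0.0567 0.082 ] 0.0 [ 0.46  0.19 -0.37 -0.   -1.01  0.16]
170 [0.4239 0.0064 0.082 ] 0.0 [ 0.39  0.11 -0.47 -0.   -0.99  0.84]
172 [0.4228 0.0029 0.082 ] 0.0 [ 0.38  0.11 -0.47  0.   -0.99  0.88]
170 [0.4239 0.0064 0.19  ] 0.0 [ 0.39  0.02 -0.27  0.   -1.28  0.84]
t 19.475 q [ 0.7   0.59 -0.06  0.6  -1.8  -1.01] shift [-0.89 -0.71 -0.32] turn [-1.52 -7.38  2.79]
```

Emit:
drive_tool([
  [[0,0,-0.1,-0.4,-0.2,-1.1,0.4],[0,-0.1,-0.2,-0.5,-0.4,-2.2,0.8],[0,-0.3,-0.3,-0.5,-0.6,-3.3,1.2],[0,-0.5,-0.4,-0.5,-0.9,-4.4,1.6],[0,-0.6,-0.5,-0.4,-1.1,-5.4,2],[0,-0.8,-0.6,-0.4,-1.3,-6.4,2.4],[0,-0.89,-0.71,-0.32,-1.52,-7.38,2.79],[0,-0.89,-0.71,-0.32,-1.52,-7.38,2.79],[0,-0.89,-0.71,-0.32,-1.52,-7.38,2.79]],
])

```text
time_s: 20.6
tcp_pos: [0.5813, 0.0587, 0.1904]
eef_rot: [-0.001, -0.471, 0.882, -0.0]
ft_force: [-0.0, 0.3, 0.2]
gripper_width: 0.0851
grasp_force: 0.0
```

```bash
cat > w.py <<'E'
from k import *
c=calibration("wrist");im,d=get_image("wrist");cv2.imwrite("pics/w7.png",im[:,:,::-1])
h=cv2.cvtColor(im,cv2.COLOR_RGB2HSV);m=((h[...,0]<8)|(h[...,0]>172))&(h[...,1]>150)&(h[...,2]>60)
P=cloud(c,d,m);P=P[(np.hypot(P[:,0]-.58,P[:,1]-.06)<.04)&(P[:,2]>.06)]
T=P[P[:,2]>P[:,2].max()-.012];print(len(P),P[:,2].max(),"top",T.mean(0).round(4),(T.max(0)+T.min(0))/2)
p,r=kp(65.7,.082);plan(p,r)
E
python3 w.py
```

```text
1091 0.11809359247397319 top [0.5807 0.0558 0.1142] [0.5817144  0.05724978 0.11216293]
t 20.65 q [ 0.37  0.34  0.12  0.   -1.35 -0.96] shift [ 0.01 -0.01  1.8 ] turn [ 0.   -0.01  0.01]
```

Emit:
drive_tool([
  [[0,0,0,0.7,0,0,0],[0,0,0,1.4,0,0,0],[0,0,0,1.75,0,0,0],[0,0,0,1.8,0,0,0],[0,0,0,1.8,0,0,0],[0.9,0,0,1.8,0,0,0],[0.9,0,0,1.8,0,0,0],[0.9,0,0,1.8,0,0,0],[0.9,0,0,1.8,0,0,0],[0.9,0,0,1.8,0,0,0]],
], newtons=30)

```text
time_s: 21.9
tcp_pos: [0.5818, 0.059, 0.0829]
eef_rot: [0.0, -0.471, 0.882, -0.0]
ft_force: [-1.0, 0.6, 3.1]
gripper_width: 0.0244
grasp_force: 30.0
```

```bash
cat > arc.py <<'E'
from k import *
import sys
s=ctrl.sense();r=rot(s["eef_rot"]);z=s["tcp_pos"][2]
d=A.inv().apply(s["tcp_pos"]-np.array([J[0],J[1],0]))-[0,.0155,0];print("t",s["time_s"],"w",s["gripper_width"],"F jig",A.inv().apply(s["ft_force"]).round(1),"ang",np.degrees(np.arctan2(d[1],d[0])).round(2),"r",np.hypot(d[0],d[1]).round(4))
for a in map(float,sys.argv[1:]):
    p,Rt=kp(a,z);print(a,(r.inv().apply(p-s["tcp_pos"])/.06).round(3),(np.degrees((r.inv()*Rt).as_rotvec())/8).round(2))
E
python3 arc.py 72 79 86 93 100 107 114 121 128 135
```

```text
t 21.9 w 0.024406151825153263 F jig [-1.1  0.4  3.1] ang 65.72 r 0.1057
72.0 [ 0.022  0.191 -0.   ] [-0.    0.   -0.78]
79.0 [ 0.059  0.402 -0.   ] [-0.    0.   -1.66]
86.0 [ 0.12   0.607 -0.   ] [-0.    0.   -2.53]
93.0 [ 0.207  0.802 -0.001] [-0.    0.   -3.41]
100.0 [ 0.316  0.986 -0.001] [-0.    0.   -4.28]
107.0 [ 4.470e-01  1.155e+00 -1.000e-03] [-0.01  0.   -5.16]
114.0 [ 5.970e-01  1.306e+00 -1.000e-03] [-0.01  0.   -6.03]
121.0 [ 7.650e-01  1.438e+00 -1.000e-03] [-0.01  0.   -6.91]
128.0 [ 9.480e-01  1.549e+00 -1.000e-03] [-0.01  0.   -7.78]
135.0 [ 1.143  1.637 -0.002] [-0.01  0.   -8.66]
```

Emit:
drive_tool([
  [[0.9,0.02,0.19,0,0,0,-0.78],[0.9,0.06,0.4,0,0,0,-1.66],[0.9,0.12,0.61,0,0,0,-2.53],[0.9,0.21,0.8,0,0,0,-3.41],[0.9,0.32,0.99,0,0,0,-4.28],[0.9,0.45,1.155,0,0,0,-5.16],[0.9,0.6,1.31,0,0,0,-6.03],[0.9,0.765,1.44,0,0,0,-6.91],[0.9,0.95,1.55,0,0,0,-7.78],[0.9,1.14,1.64,0,0,0,-8.66]],
])

```text
time_s: 23.15
tcp_pos: [0.4623, 0.0567, 0.0828]
eef_rot: [-0.0, 0.89, -0.456, 0.001]
ft_force: [4.5, -3.9, -0.2]
gripper_width: 0.0241
grasp_force: 29.7
```

```bash
python3 arc.py 139 143 147 151 155 159 163 166 169 172
```

```text
t 23.15 w 0.0240558804117151 F jig [ 5.1 -3.1 -0.2] ang 134.88 r 0.1048
139.0 [ 0.001  0.126 -0.   ] [-0.01 -0.01 -0.47]
143.0 [ 0.013  0.247 -0.   ] [-0.01 -0.01 -0.97]
147.0 [ 0.034  0.368 -0.001] [-0.01 -0.01 -1.47]
151.0 [ 0.063  0.486 -0.001] [-0.01 -0.01 -1.97]
155.0 [ 0.1    0.603 -0.001] [-0.01 -0.01 -2.47]
159.0 [ 0.145  0.716 -0.001] [-0.01 -0.01 -2.97]
163.0 [ 0.198  0.826 -0.001] [-0.01 -0.01 -3.47]
166.0 [ 0.243  0.906 -0.001] [-0.01 -0.01 -3.84]
169.0 [ 0.292  0.983 -0.001] [-0.01 -0.01 -4.22]
172.0 [ 3.450e-01  1.058e+00 -1.000e-03] [-0.01 -0.01 -4.59]
```

Emit:
drive_tool([
  [[0.9,0.0,0.13,0,0,0,-0.47],[0.9,0.01,0.25,0,0,0,-0.97],[0.9,0.03,0.37,0,0,0,-1.47],[0.9,0.06,0.49,0,0,0,-1.97],[0.9,0.1,0.6,0,0,0,-2.47],[0.9,0.145,0.72,0,0,0,-2.97],[0.9,0.2,0.83,0,0,0,-3.47],[0.9,0.24,0.91,0,0,0,-3.84],[0.9,0.29,0.98,0,0,0,-4.22],[0.9,0.29,0.98,0,0,0,-4.22]],
], newtons=60)

```text
time_s: 24.4
tcp_pos: [0.4256, 0.0091, 0.083]
eef_rot: [-0.001, 0.984, -0.181, 0.002]
ft_force: [5.3, 0.7, -2.2]
gripper_width: 0.0233
grasp_force: 59.3
```

```bash
python3 arc.py 168 170 172 174 176
```

```text
t 24.4 w 0.0233117315982035 F jig [ 5.1  1.6 -2.2] ang 168.25 r 0.1044
168.0 [-0.01  -0.008 -0.   ] [-0.02 -0.02  0.09]
170.0 [-0.01   0.053 -0.   ] [-0.02 -0.02 -0.16]
172.0 [-0.008  0.115 -0.   ] [-0.02 -0.02 -0.41]
174.0 [-0.003  0.175 -0.   ] [-0.02 -0.02 -0.66]
176.0 [ 0.004  0.236 -0.001] [-0.02 -0.02 -0.91]
```

Emit:
drive_tool([
  [[0.9,0,0.05,0,0,0,-0.16],[0.9,0,0.1,0,0,0,-0.3],[0.9,0,0.15,0,0,0,-0.4],[0.9,0,0.2,0,0,0,-0.4],[0.9,0,0.2,0,0,0,-0.4]],
])

```text
time_s: 25.02
tcp_pos: [0.4252, 0.0067, 0.0831]
eef_rot: [-0.01, 0.988, -0.155, 0.005]
ft_force: [8.8, 37.5, -8.4]
gripper_width: 0.0231
grasp_force: 60.1
```

```bash
python3 arc.py 172 174 176
```

```text
t 25.025 w 0.023072673407639636 F jig [ 2.4 38.5 -8.4] ang 169.6 r 0.1039
172.0 [-0.019  0.073 -0.002] [-0.15 -0.05 -0.03]
174.0 [-0.018  0.134 -0.003] [-0.15 -0.05 -0.28]
176.0 [-0.014  0.195 -0.004] [-0.15 -0.05 -0.53]
```

Emit:
drive_tool([
  [[0.9,0,-0.08,0,0,0,0],[0.9,0,-0.13,0,0,0,0],[0.4,0,-0.13,0,0,0,0],[0,0,-0.13,0,0,0,0],[0,0,-0.13,0,0,0,0],[0,0,-0.13,-0.5,0,0,0],[0,0,-0.13,-1.3,0,0,0],[0,0,-0.13,-2.2,0,0,0],[0,0.5,-0.13,-3,0,0,0],[0,1.2,-0.13,-3,0,0,0]],
])

```text
time_s: 26.28
tcp_pos: [0.4929, -0.0172, 0.2675]
eef_rot: [-0.002, 0.988, -0.153, 0.005]
ft_force: [-0.4, 1.8, 0.4]
gripper_width: 0.0854
grasp_force: 0.0
```

```bash
python3 m.py p8
python3 - <<'E'
from k import *
for n in ("scene","side","wrist"):
    c=calibration(n);im,d=get_image(n);h=cv2.cvtColor(im,cv2.COLOR_RGB2HSV);m=((h[...,0]<8)|(h[...,0]>172))&(h[...,1]>150)&(h[...,2]>60)
    P=cloud(c,d,m);P=A.inv().apply(P-[J[0],J[1],0]);P=P[(abs(P[:,0]+.1)<.04)&(abs(P[:,1]-.03)<.05)&(P[:,2]>.07)&(P[:,2]<.125)]
    if len(P):
        p=(P.max(0)+P.min(0))/2;print(n,len(P),p.round(4),np.degrees(np.arctan2(p[1]-.0155,p[0])))
E
```

```text
err 0.00010097324644628848
tcp jig [[-0.0315  0.022   0.2675]] [-0.002  0.988 -0.153  0.005] 26.275 F [-0.4  1.8  0.4]
scene 0.98 982 pct [[-0.0324, -0.029, 0.032], [-0.0115, -0.0155, 0.1077], [0.0286, -0.012, 0.1623]] normal [ 0.02  -1.    -0.016]
side 0.95 1070 pct [[-0.029, -0.023, 0.0228], [-0.0008, -0.0141, 0.1095], [0.0299, -0.0093, 0.1623]] normal [-0.001 -0.999 -0.037]
wrist 0.78 2131 pct [[-0.0275, -0.0304, 0.0262], [0.0054, -0.0192, 0.1386], [0.031, -0.0147, 0.1617]] normal [0.029 0.997 0.068]
wrist 0.4 28646 pct [[-0.105, -0.1014, 0.0086], [0.0194, -0.0082, 0.0113], [0.1085, 0.0697, 0.1141]] normal [0.208 0.136 0.969]
scene 186 [-0.1067  0.0361  0.0984] 169.05195596912216
side 175 [-0.1019  0.0407  0.0969] 166.11048195830753
wrist 650 [-0.1004  0.0339  0.0962] 169.59705782198714
```

Run:
```python
import cv2
a=cv2.imread("pics/p8_scene.png")[150:310,300:480];b=cv2.imread("pics/p8_wrist.png")
cv2.imwrite("pics/v8.png",cv2.hconcat([cv2.resize(a,(405,360)),cv2.resize(b[0:480,0:520],(390,360))]))
```

```text
(no output)
```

View pics/v8.png

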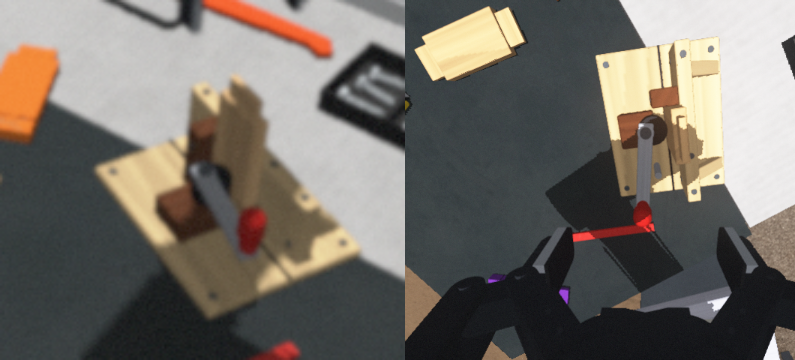

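```bash
python3 j.py -64.5,51,0 -64.5,51,-182 0,-10,0
```

```text
t 26.725 F jig [ 0.8 -0.1  0.4] 0.0 tcp jig [-0.0344  0.0219  0.2626]
-64.5,51,0 [-1.18333333 -0.69166667 -0.        ]
-64.5,51,-182 [-1.18333333 -0.69        3.03333333]
0,-10,0 [ 0.02333333  0.165      -0.        ]
```

Emit:
drive_tool([
  [[1,-0.6,-0.4,0,0,0,0],[1,-1.18,-0.69,0,0,0,0],[1,-1.18,-0.69,0.7,0,0,0],[1,-1.18,-0.69,1.5,0,0,0],[1,-1.18,-0.69,2.3,0,0,0],[1,-1.18,-0.69,2.97,0,0,0],[1,-1.18,-0.69,2.97,0,0,0],[1,-1.17,-0.6,2.97,0,0,0],[1,-1.16,-0.51,2.97,0,0,0],[1,-1.16,-0.51,2.97,0,0,0]],
])

```text
time_s: 27.98
tcp_pos: [0.4341, 0.0333, 0.0854]
eef_rot: [-0.001, 0.988, -0.153, 0.001]
ft_force: [0.4, 0.5, -0.4]
gripper_width: -0.0
grasp_force: 0.0
```

Emit:
drive_tool([
  [[1,0,0.05,0,0,0,0],[1,0,0.09,0,0,0,0],[1,0,0.09,0,0,0,0]],
])

```text
time_s: 28.35
tcp_pos: [0.4337, 0.0317, 0.0852]
eef_rot: [-0.004, 0.988, -0.153, 0.002]
ft_force: [0.0, 14.1, 1.6]
gripper_width: 0.0001
grasp_force: 6.6
```

Emit:
drive_tool([
  [[1,0,0.05,0,0,0,0],[1,0,0.1,0,0,0,0],[1,0,0.1,0,0,0,0]],
])

```text
time_s: 28.72
tcp_pos: [0.4337, 0.0312, 0.0855]
eef_rot: [-0.009, 0.988, -0.154, 0.003]
ft_force: [-2.2, 35.2, 0.4]
gripper_width: 0.0003
grasp_force: 16.4
```

The knob moved only 0.5 mm under 35 N, so the lever is on its end stop. I'll retreat and hand in.

Emit:
drive_tool([
  [[1,0,-0.2,0,0,0,0],[1,0,-0.5,0,0,0,0],[1,0,-0.6,0,0,0,0],[1,0,-0.6,-0.7,0,0,0],[1,0,-0.6,-1.6,0,0,0],[1,0,-0.6,-2.5,0,0,0],[1,0,-0.6,-2.5,0,0,0]],
])

```text
time_s: 29.6
tcp_pos: [0.4432, 0.0571, 0.2384]
eef_rot: [-0.002, 0.988, -0.153, 0.004]
ft_force: [0.1, -0.5, -0.6]
gripper_width: 0.0
grasp_force: 0.0
```

```bash
python3 m.py p9 && python3 -c "
from plant import ctrl
print(ctrl.sign_off())"
```

```text
err 0.00010097324644656863
tcp jig [[-0.0929  0.087   0.2384]] [-0.002  0.988 -0.153  0.004] 29.6 F [ 0.1 -0.5 -0.6]
scene 0.97 909 pct [[-0.0333, -0.1247, 0.0024], [-0.0158, -0.0156, 0.1012], [0.0805, -0.0107, 0.1629]] normal [ 0.459  0.886 -0.067]
side 0.81 1041 pct [[-0.0291, -0.0218, 0.0263], [-0.0008, -0.0142, 0.1108], [0.0295, -0.009, 0.1627]] normal [-0.007 -0.999 -0.033]
wrist 0.63 6743 pct [[-0.0281, -0.028, 0.0228], [0.0022, -0.0151, 0.1363], [0.0301, -0.0141, 0.1617]] normal [-0.008  1.     0.021]
the job is handed in; nothing more can be done
None
```

The rail stands tenon up in the jig, flat to the face and against the stop. The cam lever is fully home, and I handed the job in at 29.6 s with the gripper clear.

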